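Move the drive module to the empty dock with its ejector levers

TASK

Swing both orange ejector levers of the dock that holds the black drive module outward until the module is pried up, then lift it out and set it into the slot of the other, empty dock, letting go of it there while that dock's levers are still open. Then swing that dock's two levers fully inward so that they pull the module fully home, and leave it locked there. Do not knock the nail tin, the sanding block or the wood offcut on the bench out of place.

Things in the scene. Friction and masses are not known exactly. Their poses are not given: they have to be found in the camera images.
- module: Black plug-in drive module, about 0.25 kg: body 20 (x) x 70 (y) x 44 (z) mm, aluminium grip rib 14 (x) x 52 (y) mm on top, z = 42 to 74 mm (grip across its 14 mm, at z about 65). At each end a steel pin, 6 mm thick, 22 mm long along x, at y = +-46, z = 30 mm, for the levers. Origin: centre of underside, z out of the slot. Starts locked in dock_a; fits either way round.
- dock_a: Base plate of the dock that holds the module at the start (blue deck), 135 x 170 mm, screwed to the bench, left or right of the other dock. Origin: on the bench. On both docks a flared collar, 48 mm long in y, stands to 27 mm above the deck on both long sides of the slot. In the slot a sprung contact meets the module 4 mm before home and pushes it out with 9 N rising to 12 N.
- dock_b: Base plate of the empty dock (green deck); the same in every dimension.
- dock_a_slot: Slot of dock_a. Origin: centre of its mouth on the sloping deck, 55 mm above the bench; x up the slope, y along the slot to the left, z the deck's normal, leaning 30 deg from vertical towards the robot: the module goes in and out along z. Mouth 22.4 (x) x 74 (y) mm. Module origin is at x = y = 0 and z = -20 mm when home (levers hold it near -19), about z = -7 on fully open levers.
- dock_b_slot: Slot of dock_b, with the same dimensions, axes and lean as that of dock_a.
- dock_a_lever_left (a joint): Orange lever at the +y end of dock_a: 0 = fully inward (locked), 0.85 rad = fully outward (open), hard stops at both; starts at 0. Its foot under the module's pin lifts the module when swung outward, its nose over the pin pulls it down when swung inward; at 0.78 rad or more the pin passes freely. It stays where left (3 N at the knob moves it, up to 12 N while seating).
- dock_a_lever_right (a joint): The same for the -y lever of dock_a; starts at 0.
- dock_b_lever_left (a joint): The same for the +y lever of dock_b; starts open, 0.78 to 0.85 rad.
- dock_b_lever_right (a joint): The same for the -y lever of dock_b; starts open, 0.78 to 0.85 rad.
- dock_a_lever_left_knob (a point): Centre of that lever's cross knob, 14 mm thick, 26 mm long along slot x (can be pinched over its ends). In the slot frame the hinge runs along x through y = +-58, z = 10 mm (+ left, - right lever); knob at y = +-(58 + 64 sin a), z = 10 + 64 cos a mm, a = 0.209 + joint value. Same for all four levers.
- dock_a_lever_right_knob (a point): Centre of the cross knob of dock_a's -y lever.
- dock_b_lever_left_knob (a point): Centre of the cross knob of dock_b's +y lever.
- dock_b_lever_right_knob (a point): Centre of the cross knob of dock_b's -y lever.
- nail_tin: Open tin of nails, 71 mm across, 46 mm high, standing loose on the bench near the docks; leave it alone. Origin: centre of its underside.
- sanding_block: Sanding block, 66 x 112 x 34 mm, loose on the bench; leave it alone. Origin: centre of its underside.
- offcut: Wood offcut, 34 x 110 x 34 mm, loose on the bench; leave it alone. Origin: centre of its underside.
Things that resemble listed ones, but are neither listed nor needed, are in the scene too. There is more than one size of the module; the one meant has the size given above.

How it is judged (in metres and radians):
On the way, in this order (a step that is already met when the one before it is completed fails the run):
1. both levers of the first dock are swung outward and the module stands pried up in its slot (value of joint each of dock_a_lever_left, dock_a_lever_right above 0.65 rad and z of module in the frame of dock_a_slot between -0.013 and 0 m and distance between module and dock_a_slot below 0.02 m), for 0.2 s.
2. the module stands, let go, in the slot of the empty dock with both its levers still open (value of joint each of dock_b_lever_left, dock_b_lever_right above 0.5 rad and z of module in the frame of dock_b_slot below -0.002 m and distance between module and dock_b_slot below 0.02 m and angle between the z axis of module and the z axis of dock_b_slot, either way round below 0.25 rad and contact force between the fingers and module below 0.1 N), for 0.1 s.
At the end, for the whole second after the job is handed in: The module is home in the dock that was empty: its underside within 2.8 mm of the seat (slot z below -17.2 mm), centred within 4 to 5 mm, square to the deck within 0.06 rad, at rest, and both of that dock's levers are within 0.12 rad of fully inward (z of module in the frame of dock_b_slot between -0.023 and -0.0172 m and x of module in the frame of dock_b_slot between -0.004 and 0.004 m and y of module in the frame of dock_b_slot between -0.005 and 0.005 m and angle between the z axis of module and the z axis of dock_b_slot, either way round below 0.06 rad and value of joint each of dock_b_lever_left, dock_b_lever_right below 0.12 rad and linear speed of module below 0.01 m/s); the robot touches nothing.
It fails at once if a loose bystander is pushed more than 3 cm out of place (distance of any of nail_tin, sanding_block, offcut from where it was at the start of the episode above 0.03 m).
It also fails if it takes over 72 s, if anything falls off the work surface, if the arm or the gripper's body presses on something with over 40 N, if the wrist force passes 120 N, or if a joint passes its speed limit or range.

ROBOT

A 6-joint arm with a two-finger parallel gripper is mounted at the origin on a cart in front of the work surface, level with it; the furniture and walls round the work are solid. World frame = base frame: x ahead of the robot, y to its left, z up, the work surface at z = 0. Lengths are in m, angles in degrees, forces in N, time in s.
With the tool pointing down it reaches from about 0.325 to 0.85 m from the base axis. Payload 4.4 kg.
Tool frame: the origin (TCP) lies midway between the tips of the shut fingers; the grasp point (between the pads) lies 19 mm behind it; z points along the fingers, y is the line along which they close (so a half turn about z gives the same grasp; the last joint's range is limited). The gripper opens to 94 mm and grips with 3 to 60 N. Pads are 16 mm wide; open, the fingers measure 119 mm over their backs; the gripper's body (75 mm by 177 mm) begins 78 mm behind the grasp point.
Start: joints at [66.205, 11.837, 88.321, -0, 79.842, -8.623], TCP at [0.15, 0.555, 0.205] pointing down, gripper open.
Joint ranges: [-156.59, 156.59], [-49.26, 127.26], [12.9, 141.05], [-63.56, 243.56], [4.71, 150.69], [-161.64, 161.64]. Speed limits (degrees/s): [159.86, 159.86, 180, 180, 180, 180].

INTERFACE

Orientations are given as a 3x3 rotation matrix whose columns are the frame's x, y, z axes.
In Python, from plant import r, eyes, job gives the robot as it stands.
- The arm moves only by the shell command python3 -m handwheel 'ROWS' [FORCE]. ROWS is a JSON object of lists of equal length, an entry for each row: "slide": the shift along the tool's x, y, z in cm, a list of three; "angular": the turn, a rotation vector about the tool's x, y, z in degrees, a list of three; "hand": the finger opening in cm, from 0 to 9.4. In form: {"slide": [[tx, ty, tz], ...], "angular": [[ax, ay, az], ...], "hand": [hand, ...]}. A call has 1 to 12 rows; each row is the pose to reach, as a shift and turn from the pose commanded when the call began, along the tool's axes at that moment; what a row does not reach only later rows make up. A row lasts 1/8 s, in which the tool goes at most 62.5 mm and 10.7 degrees, less where a joint would pass 70% of its speed; a pose out of reach is approached as far as the arm can. A call with a gripper value outside its range is refused whole. The fingers move at their own pace and stop on an object; FORCE is the grip in N (left out, the last holds). Time passes only in rows, so rows that repeat a pose let the fingers close. It gives the time, the measured TCP pose, the force, the opening and the grip force at its end, in the units of the state.
- r.get_state(): the state, without advancing time (a new reading comes with each control period).
- eyes.snapshot(name): name is "side" or "top" or "wrist"; returns the picture (480x640x3 uint8, blue, green, red); there is no depth.
- eyes.camera_model(name): a dict with "intrinsics" (3x3 intrinsics, pixels), "distortion" ([k1, k2, p1, p2, k3] as OpenCV has them; the pictures are not rectified), "rvec" (rotation vector, rad) and "tvec" (3), from world to camera coordinates, as OpenCV has them. Camera axes: x right, y down, z forward; pixel columns grow to the right and rows downward; lengths in m; the calibration is good to about 2 mm. A picture is of the moment at which its call begins: read the wrist's pose just before it. camera_model takes no time and is no camera call; for the wrist camera it gives the pose at the moment of the call.
- job.job_done(): hands the job in; it is judged then, once.
The state is a dict: "t": time; "joints": joint angles; "joint_velocities": joint speeds; "effort": joint torques, N m; "tcp_pos": TCP position; "orientation": TCP orientation; "ft_force": force on the tool from outside, world axes, zero at the start; "wrist_torque": the same for the moment, N m; "gripper_width": finger opening in m; "finger_force": force on a finger pad.
Only numpy, scipy, OpenCV 4.12 (cv2) and the standard library are available. Lean on these libraries where they do the work, as an engineer would, in place of code of your own. Each camera call takes 0.05 s, during which the arm holds its last target. There are 200 camera calls.

## Working session

There is one attempt and no reset: what is moved stays moved. The work goes in short steps, Python scripts to look and compute and a shell command to move; the robot and the scene stay as the last step left them, time stands still between calls to the robot, and variables do not carry over. Pictures are saved under pics/ and viewed, at most 14 in all, crops included, and the job is handed in when it is done.

```bash
ls; mkdir -p pics; python3 - <<'E'
from plant import r,eyes,job
import cv2,numpy as np
for n in("top","side"):
    im=eyes.snapshot(n);cv2.imwrite(f"pics/{n}0.png",im)
    c=eyes.camera_model(n);R=cv2.Rodrigues(np.array(c["rvec"],float))[0];print(n,(-R.T@np.array(c["tvec"]).ravel()).round(3),R.round(2).tolist())
print(r.get_state())
E
```

```text
pics
top [ 0.355 -0.043  1.131] [[0.01, -1.0, -0.0], [-0.99, -0.01, -0.13], [0.13, 0.0, -0.99]]
side [0.55  0.832 0.483] [[-1.0, 0.06, -0.02], [0.04, 0.39, -0.92], [-0.05, -0.92, -0.39]]
{'t': 0.1, 'joints': array([ 6.62052121e+01,  1.18812828e+01,  8.83941241e+01,  1.06567997e-04,
        7.98412702e+01, -8.62180920e+00]), 'joint_velocities': array([-0.01082283, -0.03470481, -0.29336887,  0.12966685, -0.04649816,
       -0.06506664]), 'effort': array([-1.40060849e-03, -3.71862137e+01, -2.82293630e+01,  6.98773982e-02,
        3.10967665e-02, -5.96977793e-05]), 'tcp_pos': array([0.15020566, 0.55429812, 0.20440854]), 'orientation': array([[-9.65139826e-01,  2.61733527e-01, -8.23284703e-04],
       [ 2.61734642e-01,  9.65138077e-01, -1.86255855e-03],
       [ 3.07089396e-04, -2.01311156e-03, -9.99997927e-01]]), 'ft_force': array([-0.0597542 , -0.81299727, -0.3873635 ]), 'wrist_torque': array([-0.03319537,  0.00206274,  0.03617374]), 'finger_force': 0.0, 'gripper_width': 0.09412422856394548}
```

View pics/top0.png

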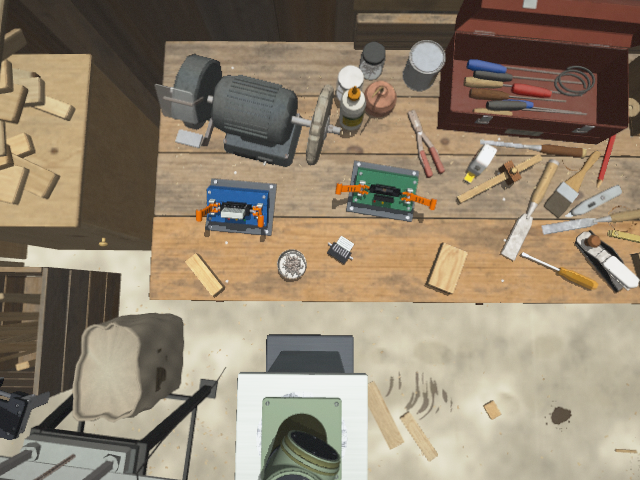

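View pics/side0.png

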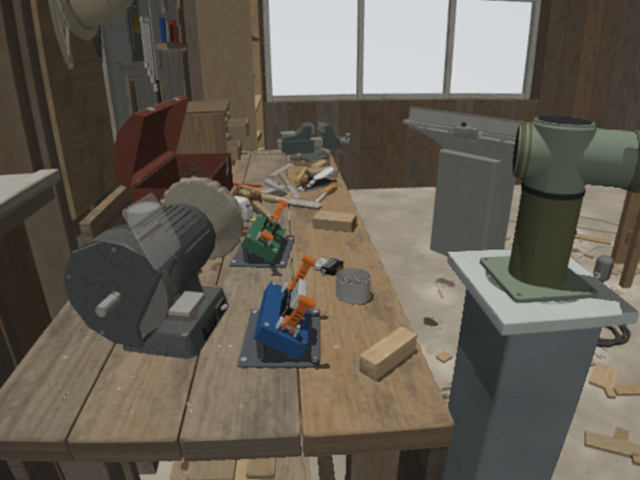

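The top view shows the blue dock A at (237,207) holding a black module with a light rib, and the green empty dock B at (384,190). The loose dark finned block at (341,249) looks like a smaller decoy. The tin is at (292,265), the offcut at (204,274) and the sanding block at (448,268).

Candidates for the module are the one locked in the blue dock (236,211), the loose small block (341,249), and the dark shape in the green dock (385,190). I choose the one in the blue dock and will check it with a close wrist view.

```bash
cat > h.py <<'E'
from plant import r,eyes,job
import cv2,numpy as np
from scipy.spatial.transform import Rotation as Ro
def cam(n):
    c=eyes.camera_model(n);R=cv2.Rodrigues(np.array(c["rvec"],float))[0];t=np.array(c["tvec"],float).ravel()
    return np.array(c["intrinsics"],float),np.array(c["distortion"],float),R,t
def ray(c,uv):
    K,D,R,t=c;p=cv2.undistortPoints(np.array([[uv]],float),K,D).ravel()
    d=R.T@np.array([*p,1]);return -R.T@t,d/np.linalg.norm(d)
def onz(c,uv,z):
    o,d=ray(c,uv);return o+d*(z-o[2])/d[2]
def onplane(c,uv,p0,n):
    o,d=ray(c,uv);return o+d*((p0-o)@n)/(d@n)
def tri(rays):
    A=sum(np.eye(3)-np.outer(d,d) for o,d in rays);b=sum((np.eye(3)-np.outer(d,d))@o for o,d in rays);return np.linalg.solve(A,b)
def proj(c,P):
    K,D,R,t=c;return cv2.projectPoints(np.atleast_2d(P).astype(float),R,t,K,D)[0].reshape(-1,2)
def slotR(yaw):
    return Ro.from_euler('z',yaw,degrees=True).as_matrix()@np.array([[.8660254,0,-.5],[0,1,0],[.5,0,.8660254]])
def toolR(S): return np.column_stack([S[:,1],S[:,0],-S[:,2]])
def move(Rt,pt,R0=None,p0=None):
    s=r.get_state()
    R0=s['orientation'] if R0 is None else R0; p0=s['tcp_pos'] if p0 is None else p0
    return (R0.T@(np.array(pt)-p0)*100).round(2).tolist(),np.degrees(Ro.from_matrix(R0.T@Rt).as_rotvec()).round(2).tolist()
E
python3 - <<'E'
from h import *
s=r.get_state();K,D,R,t=cam("wrist");o=-R.T@t
T=s['orientation'];print("cam in tool",T.T@(o-s['tcp_pos']),(T.T@R.T).round(2).tolist(),K[0,0])
c=cam("top")
for uv,z in[((237,207),.055),((384,190),.055),((341,249),.02),((292,265),.023),((204,274),.03),((448,268),.03)]:print(uv,onz(c,uv,z).round(3))
print(move(toolR(slotR(0)),[.40,.19,.30]))
E
```

```text
cam in tool [ 0.07649311  0.00080165 -0.17920635] [[-0.0, -0.96, -0.26], [1.0, -0.0, -0.0], [0.0, -0.26, 0.96]] 413.0176283829425
(237, 207) [0.554 0.163 0.055]
(384, 190) [ 0.599 -0.196  0.055]
(341, 249) [ 0.456 -0.092  0.02 ]
(292, 265) [0.415 0.029 0.023]
(204, 274) [0.391 0.244 0.03 ]
(448, 268) [ 0.41  -0.355  0.03 ]
([-33.64, -28.64, -9.51], [-25.68, -19.51, 73.03])
```

```bash
python3 - <<'E'
from h import *
print(move(toolR(slotR(0)),[.474,.163,.194]))
E
```

```text
([-41.49, -29.29, 1.09], [-25.68, -19.51, 73.03])
```

```bash
python3 -m handwheel '{"slide":[[-41.5,-29.3,1.1],[-41.5,-29.3,1.1],[-41.5,-29.3,1.1],[-41.5,-29.3,1.1],[-41.5,-29.3,1.1],[-41.5,-29.3,1.1],[-41.5,-29.3,1.1],[-41.5,-29.3,1.1],[-41.5,-29.3,1.1],[-41.5,-29.3,1.1],[-41.5,-29.3,1.1],[-41.5,-29.3,1.1]],"angular":[[-25.7,-19.5,73],[-25.7,-19.5,73],[-25.7,-19.5,73],[-25.7,-19.5,73],[-25.7,-19.5,73],[-25.7,-19.5,73],[-25.7,-19.5,73],[-25.7,-19.5,73],[-25.7,-19.5,73],[-25.7,-19.5,73],[-25.7,-19.5,73],[-25.7,-19.5,73]],"hand":[4,4,4,4,4,4,4,4,4,4,4,4]}' 20
python3 - <<'E'
from h import *
import pickle
s=r.get_state();c=cam("wrist");im=eyes.snapshot("wrist");cv2.imwrite("pics/w1.png",im);pickle.dump((c,s),open("w1.pkl","wb"));print(s['joints'].round(1),s['orientation'].round(3).tolist(),s['tcp_pos'])
E
```

```text
t: 1.6
tcp_pos: [0.4737, 0.165, 0.1945]
orientation: [[-0.003, 0.866, 0.501], [1.0, 0.002, 0.003], [0.002, 0.501, -0.866]]
ft_force: [-1.0, 1.1, -0.1]
gripper_width: 0.0398
finger_force: 0.0
[ 13.9 -15.2 121.6  -9.6  44.6  18.9] [[-0.003, 0.866, 0.501], [1.0, 0.002, 0.003], [0.002, 0.501, -0.866]] [0.47370168 0.1649856  0.19445162]
```

View pics/w1.png

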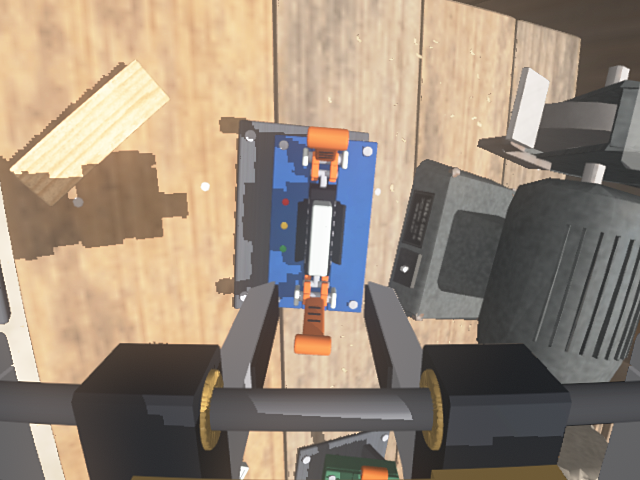

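The close view confirms it. The black module sits in the blue dock with its white rib at (320,238) and both levers inward, knobs at (328,139) left and (313,345) right. I'll look at dock B next.

```bash
python3 -m handwheel '{"slide":[[-36,4.3,2.5],[-36,4.3,2.5],[-36,4.3,2.5],[-36,4.3,2.5],[-36,4.3,2.5],[-36,4.3,2.5],[-36,4.3,2.5],[-36,4.3,2.5]],"angular":[[0,0,0],[0,0,0],[0,0,0],[0,0,0],[0,0,0],[0,0,0],[0,0,0],[0,0,0]],"hand":[4,4,4,4,4,4,4,4]}'
python3 - <<'E'
from h import *
import pickle
s=r.get_state();c=cam("wrist");im=eyes.snapshot("wrist");cv2.imwrite("pics/w2.png",im);pickle.dump((c,s),open("w2.pkl","wb"));print(s['joints'].round(1))
for f in("w1","w2"):
    h=cv2.cvtColor(cv2.imread(f"pics/{f}.png"),cv2.COLOR_BGR2HSV)
    m=cv2.inRange(h,(5,170,110),(16,255,255));m[390:]=0
    n,_,st,ce=cv2.connectedComponentsWithStats(m)
    for a,b in zip(st[1:],ce[1:]):
        if a[4]>40:print(f,a,b.round(1))
E
```

```text
t: 2.65
tcp_pos: [0.5241, -0.1952, 0.1931]
orientation: [[-0.002, 0.866, 0.5], [1.0, -0.0, 0.004], [0.003, 0.5, -0.866]]
ft_force: [-0.4, 1.0, -0.2]
gripper_width: 0.0399
finger_force: 0.0
[-41.4  -6.3 114.6  25.3  51.3 -53.8]
w1 [295 338  25  16  64] [301.8 346.8]
w2 [316  90  10  65  80] [320.3 123.2]
w2 [309 151   9  31 116] [313.1 167.9]
w2 [319 154  17  30 103] [330.3 168.8]
w2 [287 282  32  91 542] [300.7 314.5]
w2 [278 370  33  18 188] [292.2 377.5]
```

View pics/w2.png

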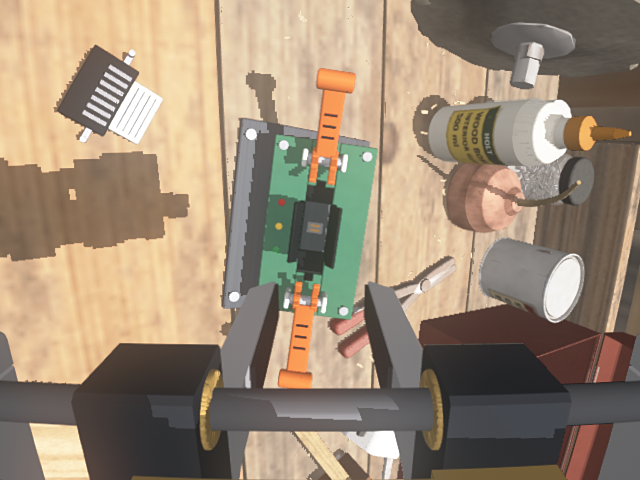

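The dock B view shows an empty green dock with open levers, knobs at about (336,80) and (295,380) and the slot mouth near (316,227). Next I'll fit both dock poses.

```bash
cat > fit.py <<'E'
from h import *
import pickle
from scipy.optimize import least_squares
def knob(s,a): a=.209+a; return np.array([0,s*(58+64*np.sin(a)),10+64*np.cos(a)])/1e3
def rect(f,win,lo=(3,120,60),hi=(20,255,255)):
    x0,y0,x1,y1=win;h=cv2.cvtColor(cv2.imread(f"pics/{f}.png"),cv2.COLOR_BGR2HSV)[y0:y1,x0:x1]
    m=cv2.inRange(h,lo,hi);cs=cv2.findContours(m,0,2)[0];c=max(cs,key=cv2.contourArea);b=cv2.boundingRect(c);q=cv2.minAreaRect(c)
    return np.array(q[0])+[x0,y0],q[1],q[2]
E
python3 - <<'E'
from fit import *
W=dict(AL=("w1",(300,120,360,151)),AR=("w1",(285,335,340,360)),BL=("w2",(310,60,365,92)),BR=("w2",(270,371,320,392)))
P={}
for k,(f,w) in W.items(): P[k]=rect(f,w);print(k,P[k])
rib=rect("w1",(305,195,340,280),(0,0,150),(180,60,255));print("rib",rib)
c1,c2=pickle.load(open("w1.pkl","rb"))[0],pickle.load(open("w2.pkl","rb"))[0]
def model(p,c,pts): return proj(c,np.array([p[0],p[1],p[3] if len(p)>3 else .055])+np.array(pts)@slotR(p[2]).T)
oA=[P["AL"][0],P["AR"][0],rib[0]];ptA=[knob(1,0),knob(-1,0),[0,0,.055]]
for p0 in([.55,.163,0],[.55,.163,0,.055]):
    q=least_squares(lambda p:(model(p,c1,ptA)-oA).ravel(),p0,x_scale=[.01,.01,1,.01][:len(p0)]);print("A",q.x,q.fun.round(1))
for a in(.78,.82,.85):
    oB=[P["BL"][0],P["BR"][0]];q=least_squares(lambda p:(model(p,c2,[knob(1,a),knob(-1,a)])-oB).ravel(),[.6,-.196,0],x_scale=[.01,.01,1]);print("B",a,q.x,q.fun.round(1),model(q.x,c2,[[0,0,0],[.0112,.037,0],[-.0112,.037,0],[-.0112,-.037,0],[.0112,-.037,0]]).round(0).tolist())
im=cv2.imread("pics/w2.png")[100:340,210:400];cv2.imwrite("pics/w2c.png",cv2.resize(im,None,fx=2.5,fy=2.5,interpolation=cv2.INTER_CUBIC))
E
```

```text
AL (array([327.21542358, 139.05723572]), (41.108665466308594, 23.604589462280273), 4.573921203613281)
AR (array([312.17845917, 344.28769302]), (36.44380187988281, 19.74732780456543), 3.1798300743103027)
BL (array([335.22493744,  81.33374023]), (37.92570877075195, 22.745534896850586), 8.530765533447266)
BR (array([294.5, 379.5]), (17.0, 33.0), 90.0)
rib (array([319.68343163, 241.84023285]), (19.574193954467773, 74.92546844482422), 3.945185899734497)
A [ 0.55295559  0.16391267 -4.65027516] [ 0.1 -0.2  0.2  0.2 -0.3 -0. ]
A [ 0.55320089  0.16378494 -4.66798892  0.0545457 ] [ 0.1  0.   0.1  0.  -0.3 -0. ]
B 0.78 [ 0.59718597 -0.19768061 -9.12705998] [-0.1  0.4 -0.1 -0.5] [[314.0, 231.0], [334.0, 188.0], [306.0, 185.0], [295.0, 271.0], [321.0, 275.0]]
B 0.82 [ 0.59726252 -0.19822132 -9.09039448] [ 0.1 -0.2  0.   0.3] [[314.0, 231.0], [334.0, 189.0], [307.0, 185.0], [295.0, 272.0], [321.0, 276.0]]
B 0.85 [ 0.59730582 -0.19861398 -9.06783801] [ 0.1 -0.5  0.1  0.7] [[314.0, 232.0], [334.0, 189.0], [307.0, 186.0], [295.0, 272.0], [321.0, 276.0]]
```

View pics/w2c.png

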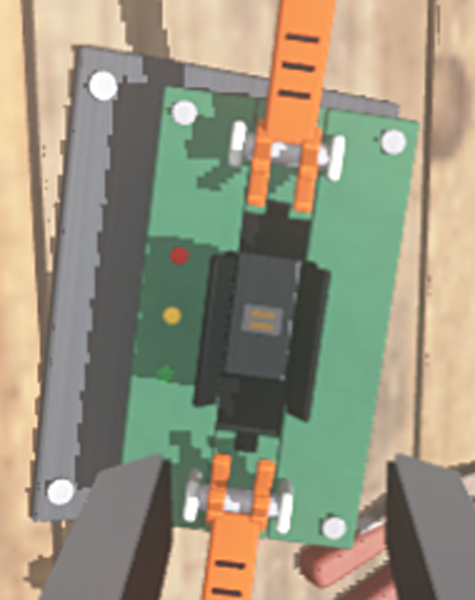

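Slot B is empty with its mouth centred near (315,229) in the wrist picture, matching the fit. Now to the left knob of dock A.

```bash
cat >> fit.py <<'E'
A=(np.array([.5531,.1639,.055]),slotR(-4.65));B=(np.array([.5972,-.1982,.055]),slotR(-9.1))
def tgt(D,p,R=None): # TCP so that grasp point is at slot point p (mm)
    return move(toolR(D[1]),D[0]+D[1]@(np.array(p)/1e3+[0,0,-.019]))
def kn(s,a): return knob(s,a)*1e3
E
python3 -c "
from fit import *
print(tgt(A,kn(1,0)+[0,0,50]),tgt(A,kn(-1,0)+[0,0,50]))"
```

```text
([43.37, -3.84, 3.52], [-0.0, -2.54, 4.07]) ([29.16, -4.85, 2.88], [-0.0, -2.54, 4.07])
```

```bash
python3 -m handwheel '{"slide":[[43.4,-3.8,3.5],[43.4,-3.8,3.5],[43.4,-3.8,3.5],[43.4,-3.8,3.5],[43.4,-3.8,3.5],[43.4,-3.8,3.5],[43.4,-3.8,3.5],[43.4,-3.8,3.5],[43.4,-3.8,3.5],[43.4,-3.8,3.5]],"angular":[[0,-2.5,4.1],[0,-2.5,4.1],[0,-2.5,4.1],[0,-2.5,4.1],[0,-2.5,4.1],[0,-2.5,4.1],[0,-2.5,4.1],[0,-2.5,4.1],[0,-2.5,4.1],[0,-2.5,4.1]],"hand":[5,5,5,5,5,5,5,5,5,5]}'
python3 -c "
from fit import *
print(tgt(A,kn(1,0)))
im=eyes.snapshot('wrist');cv2.imwrite('pics/w3.png',im)"
```

```text
t: 3.95
tcp_pos: [0.5084, 0.2364, 0.1453]
orientation: [[0.085, 0.862, 0.499], [0.996, -0.073, -0.042], [-0.0, 0.501, -0.866]]
ft_force: [1.6, 0.9, -0.2]
gripper_width: 0.0501
finger_force: 0.0
([0.27, -0.16, 4.98], [0.06, 0.11, -0.18])
```

```bash
python3 -m handwheel '{"slide":[[0.1,-0.1,2.5],[0.1,-0.1,5],[0.1,-0.1,5],[0.1,-0.1,5],[0.1,-0.1,5],[0.1,-0.1,5]],"angular":[[0,0,0],[0,0,0],[0,0,0],[0,0,0],[0,0,0],[0,0,0]],"hand":[5,5,5,2,2,2]}' 20
python3 -c "
from fit import *
print(tgt(A,kn(1,0)))"
```

```text
t: 4.75
tcp_pos: [0.5319, 0.2368, 0.1016]
orientation: [[0.084, 0.863, 0.498], [0.996, -0.073, -0.042], [0.0, 0.5, -0.866]]
ft_force: [-4.4, -1.1, 2.7]
gripper_width: 0.0258
finger_force: 20.0
([0.04, 0.01, 0.03], [-0.01, 0.06, -0.14])
```

Pinched on the knob, with a 25.8 mm opening. Swinging the left lever to 0.3 rad.

```bash
python3 -m handwheel '{"slide":[[0.5,0,0.1],[0.92,0,0.27],[1.4,0,0.47],[1.8,0,0.67],[1.8,0,0.67],[1.8,0,0.67]],"angular":[[0,0,0],[0,0,0],[0,0,0],[0,0,0],[0,0,0],[0,0,0]],"hand":[2,2,2,2,2,2]}'
python3 -c "
from fit import *
print(tgt(A,kn(1,.3)))"
```

```text
t: 5.5
tcp_pos: [0.5367, 0.2543, 0.0957]
orientation: [[0.083, 0.863, 0.498], [0.997, -0.072, -0.042], [-0.001, 0.5, -0.866]]
ft_force: [-5.3, -0.0, 4.9]
gripper_width: 0.0258
finger_force: 20.0
([0.04, 0.01, 0.02], [-0.01, 0.09, -0.09])
```

```bash
python3 -m handwheel '{"slide":[[0,0,0],[0,0,0],[0,0,-5],[-6,0,-5],[-12,0,-5],[-16,0,-5],[-16,0,-5],[-16,0,-0.7],[-16,0,-0.7],[-16,0,-0.7],[-16,0,-0.7],[-16,0,-0.7]],"angular":[[0,0,0],[0,0,0],[0,0,0],[0,0,0],[0,0,0],[0,0,0],[0,0,0],[0,0,0],[0,0,0],[0,0,0],[0,0,0],[0,0,0]],"hand":[5,5,5,5,5,5,5,5,5,2,2,2]}'
python3 -c "
from fit import *
print(tgt(A,kn(-1,0)))"
```

```text
t: 7.0
tcp_pos: [0.5201, 0.0957, 0.1022]
orientation: [[0.083, 0.863, 0.499], [0.997, -0.072, -0.041], [0.0, 0.5, -0.866]]
ft_force: [-5.7, 1.8, 3.0]
gripper_width: 0.0253
finger_force: 20.0
([-0.06, 0.01, 0.09], [0.02, 0.03, -0.09])
```

```bash
python3 -m handwheel '{"slide":[[-0.5,0,0.1],[-0.92,0,0.27],[-1.4,0,0.47],[-1.8,0,0.67],[-2.2,0,0.92],[-2.6,0,1.2],[-3,0,1.5],[-3.3,0,1.85],[-3.35,0,1.87],[-3.35,0,1.87]],"angular":[[0,0,0],[0,0,0],[0,0,0],[0,0,0],[0,0,0],[0,0,0],[0,0,0],[0,0,0],[0,0,0],[0,0,0]],"hand":[2,2,2,2,2,2,2,2,2,2]}'
python3 -c "
from fit import *
print(tgt(A,kn(-1,.6)))
im=eyes.snapshot('wrist');cv2.imwrite('pics/w4.png',im)"
```

```text
t: 8.25
tcp_pos: [0.5267, 0.0612, 0.0858]
orientation: [[0.083, 0.863, 0.499], [0.997, -0.072, -0.042], [-0.0, 0.5, -0.866]]
ft_force: [-5.3, -0.0, 3.2]
gripper_width: 0.0259
finger_force: 20.0
([0.02, 0.02, 0.05], [0.02, 0.06, -0.09])
```

View pics/w4.png

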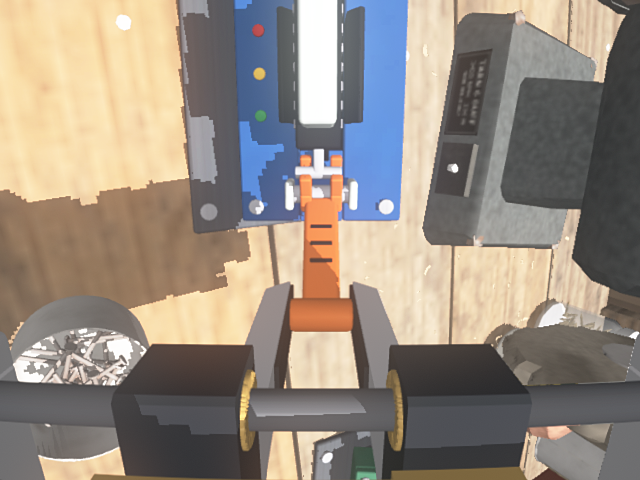

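The fingers hold the right lever's knob at (322,314), swung outward. The tin is well clear. Back to the left lever, now to 0.85.

```bash
python3 -m handwheel '{"slide":[[0,0,0],[0,0,0],[0,0,-6],[6,0,-6],[12,0,-6],[18,0,-6],[19.4,0,-6],[19.4,0,-1.1],[19.4,0,-1.1],[19.4,0,-1.1],[19.4,0,-1.1],[19.4,0,-1.1]],"angular":[[0,0,0],[0,0,0],[0,0,0],[0,0,0],[0,0,0],[0,0,0],[0,0,0],[0,0,0],[0,0,0],[0,0,0],[0,0,0],[0,0,0]],"hand":[5,5,5,5,5,5,5,5,5,2,2,2]}'
python3 -c "
from fit import *
print(tgt(A,kn(1,.3)))"
```

```text
t: 9.8
tcp_pos: [0.5368, 0.2548, 0.0957]
orientation: [[0.084, 0.863, 0.498], [0.996, -0.074, -0.041], [0.001, 0.5, -0.866]]
ft_force: [-5.9, -0.4, 2.6]
gripper_width: 0.0258
finger_force: 20.0
([-0.01, 0.01, 0.01], [-0.01, 0.04, -0.2])
```

```bash
python3 -m handwheel '{"slide":[[0.4,0,0.25],[0.8,0,0.53],[1.15,0,0.82],[1.5,0,1.17],[1.75,0,1.45],[2,0,1.76],[2.25,0,2.1],[2.46,0,2.48],[2.47,0,2.5],[2.47,0,2.5]],"angular":[[0,0,0],[0,0,0],[0,0,0],[0,0,0],[0,0,0],[0,0,0],[0,0,0],[0,0,0],[0,0,0],[0,0,0]],"hand":[2,2,2,2,2,2,2,2,2,2]}'
python3 -c "
from fit import *
print(tgt(A,kn(1,.85)))"
```

```text
t: 11.05
tcp_pos: [0.5514, 0.2794, 0.0742]
orientation: [[0.083, 0.863, 0.499], [0.997, -0.073, -0.04], [0.002, 0.501, -0.866]]
ft_force: [-6.3, 3.1, 1.6]
gripper_width: 0.0256
finger_force: 20.0
([-0.11, -0.0, -0.01], [0.04, -0.04, -0.15])
```

```bash
python3 -m handwheel '{"slide":[[0,0,0],[0,0,0],[0,0,-6],[-6,0,-7],[-12,0,-7],[-18,0,-7],[-21.9,0,-7],[-21.9,0,-1.3],[-21.9,0,-1.3],[-21.9,0,-1.3],[-21.9,0,-1.3],[-21.9,0,-1.3]],"angular":[[0,0,0],[0,0,0],[0,0,0],[0,0,0],[0,0,0],[0,0,0],[0,0,0],[0,0,0],[0,0,0],[0,0,0],[0,0,0],[0,0,0]],"hand":[5,5,5,5,5,5,5,5,5,2,2,2]}'
python3 -c "
from fit import *
print(tgt(A,kn(-1,.6)))"
```

```text
t: 12.55
tcp_pos: [0.5269, 0.0612, 0.0855]
orientation: [[0.082, 0.863, 0.499], [0.997, -0.071, -0.041], [-0.0, 0.501, -0.866]]
ft_force: [-5.1, -0.3, 3.9]
gripper_width: 0.0255
finger_force: 20.0
([0.01, 0.01, 0.01], [0.04, 0.04, -0.04])
```

```bash
python3 -m handwheel '{"slide":[[-0.35,0,0.4],[-0.7,0,0.85],[-0.96,0,1.3],[-0.97,0,1.33],[-0.97,0,1.33],[-0.97,0,1.33],[-0.97,0,1.33],[-0.97,0,-5]],"angular":[[0,0,0],[0,0,0],[0,0,0],[0,0,0],[0,0,0],[0,0,0],[0,0,0],[0,0,0]],"hand":[2,2,2,2,2,5,5,5]}'
python3 -c "
from fit import *
print(tgt(A,[0,0,110]),tgt(A,[0,0,58]))
im=eyes.snapshot('wrist');cv2.imwrite('pics/w5.png',im);im=eyes.snapshot('side')[220:370,220:370];cv2.imwrite('pics/s5.png',cv2.resize(im,None,fx=4,fy=4))"
```

```text
t: 13.55
tcp_pos: [0.4986, 0.0531, 0.1196]
orientation: [[0.083, 0.871, 0.484], [0.997, -0.073, -0.041], [-0.0, 0.485, -0.874]]
ft_force: [0.5, -0.4, 1.7]
gripper_width: 0.0494
finger_force: 0.0
([11.48, 0.65, -1.26], [-0.96, 0.09, -0.11]) ([11.49, 0.74, 3.94], [-0.96, 0.09, -0.11])
```

View pics/s5.png

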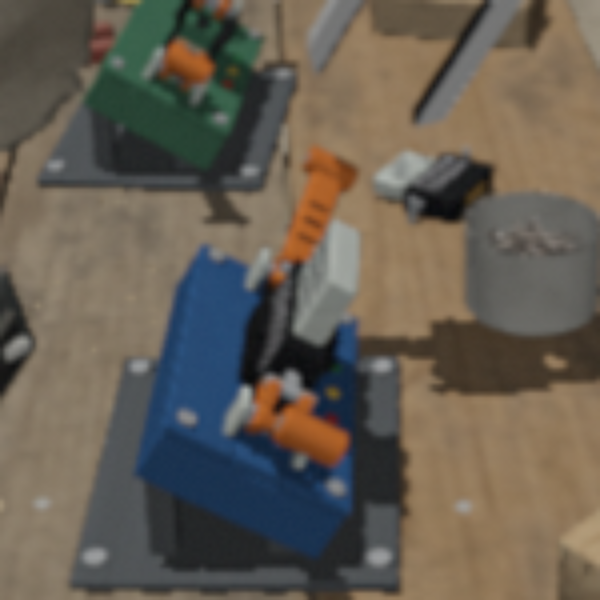

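The side crop shows the module pried up in the blue dock with both levers out: the left knob at (310,435) and the right one at (330,170). Next I'll grasp the rib.

```bash
python3 -m handwheel '{"slide":[[6,0,-1],[11.4,0,-1],[11.4,0,-1],[11.4,0,2],[11.4,0,4.6],[11.4,0,4.6],[11.4,0,4.6],[11.4,0,4.6],[11.4,0,4.6],[11.4,0,4.6]],"angular":[[0,0,0],[0,0,0],[0,0,0],[0,0,0],[0,0,0],[0,0,0],[0,0,0],[0,0,0],[0,0,0],[0,0,0]],"hand":[5,5,5,5,5,5,0.5,0.5,0.5,0.5]}' 30
python3 -c "
from fit import *
print(tgt(A,[0,0,58]))"
```

```text
t: 14.9
tcp_pos: [0.5335, 0.1646, 0.0868]
orientation: [[0.084, 0.864, 0.497], [0.996, -0.073, -0.042], [-0.0, 0.498, -0.867]]
ft_force: [-9.5, 1.7, 5.9]
gripper_width: 0.0139
finger_force: 30.5
([0.09, 0.11, -0.16], [-0.11, 0.1, -0.13])
```

```bash
python3 -m handwheel '{"slide":[[0,0,-1],[0,0,-3],[0,0,-7],[0,0,-12],[0,0,-12],[0,0,-12]],"angular":[[0,0,0],[0,0,0],[0,0,0],[0,0,0],[0,0,0],[0,0,0]],"hand":[0.5,0.5,0.5,0.5,0.5,0.5]}'
python3 -c "
from fit import *
print(tgt(B,[0,0,180]),tgt(B,[0,0,110]))
for n in('wrist','side'):cv2.imwrite(f'pics/{n}6.png',eyes.snapshot(n))"
```

```text
t: 15.65
tcp_pos: [0.4743, 0.1695, 0.1902]
orientation: [[0.083, 0.863, 0.498], [0.997, -0.072, -0.042], [-0.001, 0.499, -0.866]]
ft_force: [-0.9, -0.5, -3.2]
gripper_width: 0.0138
finger_force: 30.0
([-35.01, 6.51, 3.29], [-0.03, -2.14, 3.77]) ([-35.27, 6.5, 10.28], [-0.03, -2.14, 3.77])
```

View pics/wrist6.png

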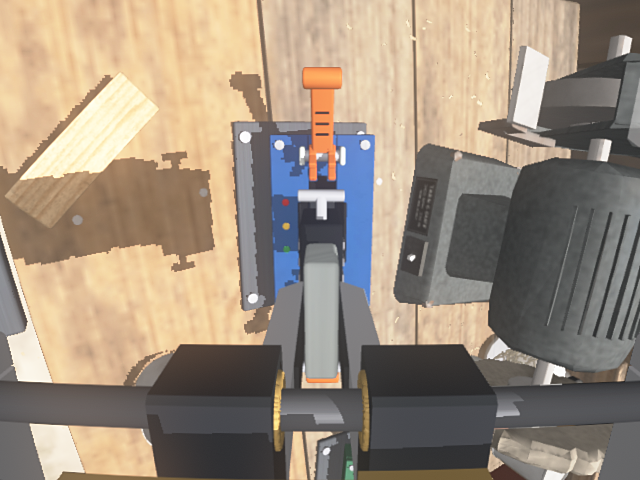

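```bash
python3 -m handwheel '{"slide":[[-5,0.9,0.5],[-10,1.8,0.9],[-15,2.8,1.4],[-20,3.7,1.9],[-25,4.6,2.3],[-30,5.6,2.8],[-33,6.1,3.1],[-35,6.5,3.3],[-35,6.5,3.3],[-35,6.5,3.3],[-35,6.5,3.3]],"angular":[[0,-2.1,3.8],[0,-2.1,3.8],[0,-2.1,3.8],[0,-2.1,3.8],[0,-2.1,3.8],[0,-2.1,3.8],[0,-2.1,3.8],[0,-2.1,3.8],[0,-2.1,3.8],[0,-2.1,3.8],[0,-2.1,3.8]],"hand":[0.5,0.5,0.5,0.5,0.5,0.5,0.5,0.5,0.5,0.5,0.5]}'
python3 -c "
from fit import *
print(tgt(B,[0,0,100]),r.get_state()['joints'].round())
for n in('wrist','side'):cv2.imwrite(f'pics/{n}7.png',eyes.snapshot(n))"
```

```text
t: 17.12
tcp_pos: [0.5182, -0.1839, 0.1943]
orientation: [[0.157, 0.855, 0.494], [0.988, -0.137, -0.077], [0.002, 0.499, -0.866]]
ft_force: [0.2, 0.7, -2.1]
gripper_width: 0.014
finger_force: 30.0
([-0.18, -0.01, 7.98], [-0.04, -0.14, -0.01]) [-37.  -9. 117.  19.  47. -38.]
```

```bash
python3 -m handwheel '{"slide":[[-0.2,0,4],[-0.2,0,7],[-0.2,0,8],[-0.2,0,8],[-0.2,0,8]],"angular":[[0,-0.1,0],[0,-0.1,0],[0,-0.1,0],[0,-0.1,0],[0,-0.1,0]],"hand":[0.5,0.5,0.5,0.5,0.5]}'
python3 -c "
from fit import *
print(tgt(B,[0,0,57]))
im=eyes.snapshot('wrist');cv2.imwrite('pics/w8.png',im)"
```

```text
t: 17.85
tcp_pos: [0.5583, -0.1936, 0.1274]
orientation: [[0.159, 0.854, 0.496], [0.987, -0.137, -0.081], [-0.001, 0.502, -0.865]]
ft_force: [0.4, 1.0, -2.7]
gripper_width: 0.014
finger_force: 30.0
([0.17, -0.25, 4.42], [0.17, 0.07, -0.02])
```

View pics/w8.png

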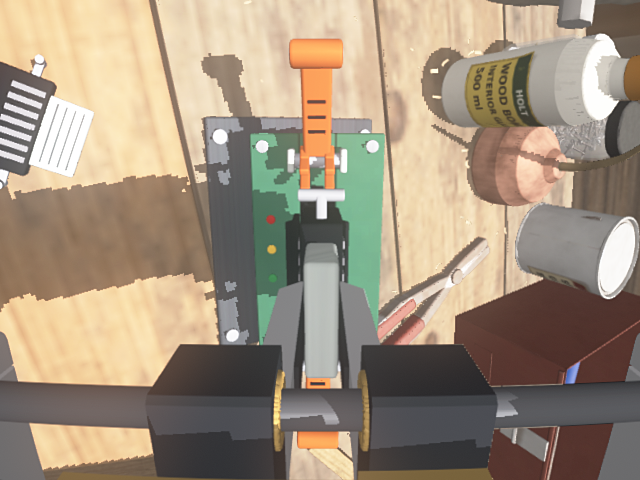

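```bash
python3 -m handwheel '{"slide":[[0,-0.2,1],[0,-0.2,1],[0,-0.2,1]],"angular":[[0,0,0],[0,0,0],[0,0,0]],"hand":[0.5,0.5,0.5]}'
python3 - <<'E'
from fit import *
print(tgt(B,[0,0,57]))
c=cam('wrist');im=eyes.snapshot('wrist');cv2.imwrite('pics/w9.png',im)
from fit import rect
k=rect('w9',(270,20,370,72));print('knob',k)
for a in(.78,.815,.85):print(proj(c,B[0]+B[1]@knob(1,a)))
# pin bar and gripper centre columns
g=cv2.cvtColor(im,cv2.COLOR_BGR2GRAY)
s=r.get_state()
print('tool axis', proj(c,s['tcp_pos']+s['orientation']@np.array([.046,0,.016])),g[160:215,322].tolist())
E
```

```text
t: 18.27
tcp_pos: [0.5609, -0.1938, 0.1161]
orientation: [[0.159, 0.855, 0.494], [0.987, -0.138, -0.08], [0.0, 0.5, -0.866]]
ft_force: [0.3, -0.3, -2.5]
gripper_width: 0.0136
finger_force: 30.0
([0.14, 0.1, 3.32], [0.03, 0.02, -0.06])
knob (array([323. ,  52.5]), (37.0, 56.0), 90.0)
[[323.21814277  53.02873389]]
[[323.18707714  51.09020041]]
[[323.15597638  49.34979213]]
tool axis [[321.70423455 198.71059496]] [239, 240, 224, 175, 167, 162, 156, 150, 137, 122, 116, 118, 117, 117, 117, 116, 115, 116, 115, 132, 158, 167, 167, 166, 164, 164, 163, 161, 148, 172, 210, 229, 238, 243, 245, 246, 246, 246, 246, 246, 246, 246, 246, 246, 246, 246, 246, 246, 245, 246, 245, 245, 245, 245, 246]
```

```bash
python3 -m handwheel '{"slide":[[0.1,0.1,0.3],[0.1,0.1,0.8],[0.1,0.1,1.3],[0.1,0.1,1.8],[0.1,0.1,2.3],[0.1,0.1,2.7],[0.1,0.1,3],[0.1,0.1,3]],"angular":[[0,0,0],[0,0,0],[0,0,0],[0,0,0],[0,0,0],[0,0,0],[0,0,0],[0,0,0]],"hand":[0.5,0.5,0.5,0.5,0.5,0.5,0.5,0.5]}'
python3 -c "
from fit import *
print(tgt(B,[0,0,57]))"
```

```text
t: 19.32
tcp_pos: [0.5768, -0.1953, 0.0905]
orientation: [[0.159, 0.855, 0.494], [0.987, -0.138, -0.079], [0.0, 0.5, -0.866]]
ft_force: [-0.6, 0.4, -2.8]
gripper_width: 0.0139
finger_force: 30.0
([0.04, 0.0, 0.31], [0.03, 0.02, -0.05])
```

```bash
python3 -m handwheel '{"slide":[[0,0,0.2],[0,0,0.4],[0,0,0.4]],"angular":[[0,0,0],[0,0,0],[0,0,0]],"hand":[0.5,0.5,0.5]}'
python3 -m handwheel '{"slide":[[0,0,0],[0,0,0],[0,0,0],[0,0,-3],[0,0,-6],[0,0,-6],[0,0,-6]],"angular":[[0,0,0],[0,0,0],[0,0,0],[0,0,0],[0,0,0],[0,0,0],[0,0,0]],"hand":[5,5,5,5,5,5,5]}' 20
python3 -c "
from fit import *
print(tgt(B,kn(1,.815)))
c=cam('wrist');im=eyes.snapshot('wrist');cv2.imwrite('pics/w10.png',im)
print(proj(c,[B[0]+B[1]@p for p in(np.array([0,.026,.067]),np.array([0,-.026,.067]),knob(1,.815))]))"
```

```text
t: 19.7
tcp_pos: [0.5788, -0.196, 0.0882]
orientation: [[0.159, 0.854, 0.495], [0.987, -0.137, -0.08], [-0.001, 0.501, -0.865]]
ft_force: [-6.4, 1.0, 4.3]
gripper_width: 0.014
finger_force: 30.0
t: 20.58
tcp_pos: [0.5492, -0.1908, 0.1388]
orientation: [[0.159, 0.855, 0.494], [0.987, -0.138, -0.08], [0.0, 0.501, -0.866]]
ft_force: [-0.4, 0.8, -0.2]
gripper_width: 0.0501
finger_force: 0.0
([11.3, -0.0, 7.25], [0.03, 0.02, -0.06])
[[321.49175288 231.85696843]
 [321.60402837 322.90915914]
 [321.13826163  62.3393505 ]]
```

View pics/w10.png

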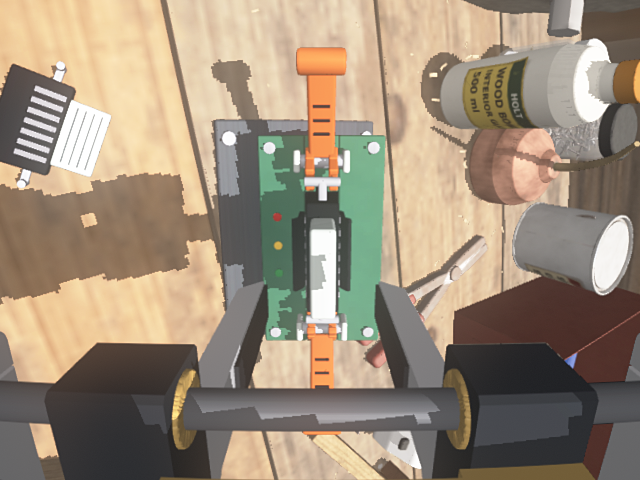

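The module stands in slot B with its rib at (322,270) between the collars, and the levers are still open with the left knob at (321,61). The fingers are off it. Now the left lever of dock B.

```bash
python3 -m handwheel '{"slide":[[6,0,0],[11.3,0,0],[11.3,0,0],[11.3,0,4],[11.3,0,7.2],[11.3,0,7.2],[11.3,0,7.2],[11.3,0,7.2],[11.3,0,7.2],[11.3,0,7.2]],"angular":[[0,0,0],[0,0,0],[0,0,0],[0,0,0],[0,0,0],[0,0,0],[0,0,0],[0,0,0],[0,0,0],[0,0,0]],"hand":[5,5,5,5,5,5,5,2,2,2]}' 30
python3 -c "
from fit import *
print(tgt(B,kn(1,.815)),tgt(B,kn(1,.45)))"
```

```text
t: 21.88
tcp_pos: [0.6023, -0.085, 0.0773]
orientation: [[0.159, 0.855, 0.494], [0.987, -0.137, -0.08], [-0.0, 0.5, -0.866]]
ft_force: [-2.5, 0.7, 3.3]
gripper_width: 0.0258
finger_force: 30.0
([0.01, -0.0, 0.15], [0.03, 0.03, -0.02]) ([-1.54, 0.0, -1.58], [0.03, 0.03, -0.02])
```

```bash
python3 -m handwheel '{"slide":[[-0.3,0,-0.35],[-0.7,0,-0.85],[-1.1,0,-1.2],[-1.5,0,-1.6],[-1.5,0,-1.6],[-1.5,0,-1.6]],"angular":[[0,0,0],[0,0,0],[0,0,0],[0,0,0],[0,0,0],[0,0,0]],"hand":[2,2,2,2,2,2]}'
python3 -c "
from fit import *
print(tgt(B,kn(1,.45)),kn(1,.45),kn(-1,.815))"
```

```text
t: 22.62
tcp_pos: [0.5922, -0.0985, 0.0909]
orientation: [[0.159, 0.855, 0.494], [0.987, -0.138, -0.079], [0.0, 0.5, -0.866]]
ft_force: [-2.5, 1.9, 1.8]
gripper_width: 0.0261
finger_force: 30.0
([-0.05, -0.0, -0.02], [0.02, 0.01, -0.05]) [ 0.         97.18889941 60.59871701] [   0.         -112.66845845   43.27701385]
```

```bash
python3 -m handwheel '{"slide":[[0,0,0],[0,0,0],[0,0,-5],[-6,0,-5],[-12,0,-5],[-18,0,-5],[-21,0,-5],[-21,0,0],[-21,0,1.7],[-21,0,1.7],[-21,0,1.7],[-21,0,1.7]],"angular":[[0,0,0],[0,0,0],[0,0,0],[0,0,0],[0,0,0],[0,0,0],[0,0,0],[0,0,0],[0,0,0],[0,0,0],[0,0,0],[0,0,0]],"hand":[5,5,5,5,5,5,5,5,5,5,2,2]}'
python3 -m handwheel '{"slide":[[0,0,0],[0,0,0]],"angular":[[0,0,0],[0,0,0]],"hand":[2,2]}'
python3 -c "
from fit import *
print(tgt(B,kn(-1,.815)))
for a in(.6,.4,.2):print(kn(-1,a)-kn(-1,.815))
im=eyes.snapshot('wrist');cv2.imwrite('pics/w11.png',im)"
```

```text
t: 24.12
tcp_pos: [0.5679, -0.3079, 0.0776]
orientation: [[0.159, 0.854, 0.496], [0.987, -0.137, -0.081], [-0.002, 0.502, -0.865]]
ft_force: [-0.3, -0.3, -0.7]
gripper_width: 0.033
finger_force: 0.0
t: 24.38
tcp_pos: [0.5672, -0.3078, 0.0768]
orientation: [[0.159, 0.854, 0.495], [0.987, -0.137, -0.081], [-0.001, 0.501, -0.865]]
ft_force: [-5.1, -0.6, 3.8]
gripper_width: 0.0257
finger_force: 30.0
([0.03, -0.03, 0.08], [0.07, 0.09, -0.02])
[ 0.          8.35823036 10.89721817]
[ 0.         18.0574168  19.21709658]
[ 0.         29.21616994 25.44420046]
```

```bash
python3 -m handwheel '{"slide":[[0.4,0,-0.5],[0.84,0,-1.05],[1.3,0,-1.5],[1.8,0,-1.9],[2.3,0,-2.2],[2.9,0,-2.5],[2.9,0,-2.5],[2.9,0,-2.5]],"angular":[[0,0,0],[0,0,0],[0,0,0],[0,0,0],[0,0,0],[0,0,0],[0,0,0],[0,0,0]],"hand":[2,2,2,2,2,2,2,2]}'
python3 -c "
from fit import *
print(tgt(B,kn(-1,.2)),kn(1,.45)-kn(-1,.2))"
```

```text
t: 25.42
tcp_pos: [0.5597, -0.2763, 0.0983]
orientation: [[0.158, 0.855, 0.494], [0.987, -0.137, -0.079], [0.0, 0.501, -0.866]]
ft_force: [-4.4, -2.0, 1.8]
gripper_width: 0.0254
finger_force: 30.0
([-0.04, -0.02, 0.01], [0.05, -0.01, -0.03]) [  0.         180.64118792  -8.1224973 ]
```

```bash
python3 -m handwheel '{"slide":[[0,0,0],[0,0,0],[0,0,-5],[6,0,-5],[12,0,-5],[18,0,-5],[18,0,-5],[18,0,0.8],[18,0,0.8],[18,0,0.8],[18,0,0.8],[18,0,0.8]],"angular":[[0,0,0],[0,0,0],[0,0,0],[0,0,0],[0,0,0],[0,0,0],[0,0,0],[0,0,0],[0,0,0],[0,0,0],[0,0,0],[0,0,0]],"hand":[5,5,5,5,5,5,5,5,5,2,2,2]}'
python3 -c "
from fit import *
print(tgt(B,kn(1,.45)))
for a in(.3,.15,0,-.03):print(kn(1,a)-kn(1,.45))"
```

```text
t: 26.92
tcp_pos: [0.5914, -0.1001, 0.092]
orientation: [[0.159, 0.855, 0.494], [0.987, -0.137, -0.08], [-0.001, 0.501, -0.866]]
ft_force: [-4.0, -0.9, 2.1]
gripper_width: 0.0255
finger_force: 30.0
([0.13, -0.01, 0.11], [0.05, 0.07, -0.02])
[ 0.         -8.00142687  5.28814689]
[  0.         -16.70325714   9.32119531]
[  0.         -25.91006646  12.00857167]
[  0.         -27.79397843  12.37870574]
```

```bash
python3 -m handwheel '{"slide":[[-0.35,0,-0.2],[-0.7,0,-0.45],[-1.1,0,-0.65],[-1.55,0,-0.85],[-2,0,-1],[-2.5,0,-1.12],[-2.7,0,-1.15],[-2.75,0,-1.15],[-2.75,0,-1.15]],"angular":[[0,0,0],[0,0,0],[0,0,0],[0,0,0],[0,0,0],[0,0,0],[0,0,0],[0,0,0],[0,0,0]],"hand":[2,2,2,2,2,2,2,2,2]}'
python3 -c "
from fit import *
print(tgt(B,kn(1,0)),kn(-1,.2)-kn(1,0))"
```

```text
t: 28.05
tcp_pos: [0.5819, -0.1229, 0.1018]
orientation: [[0.157, 0.855, 0.495], [0.988, -0.138, -0.075], [0.004, 0.5, -0.866]]
ft_force: [-2.8, 11.4, 5.9]
gripper_width: 0.0255
finger_force: 30.0
([-0.06, -0.0, 0.04], [0.01, -0.24, -0.08]) [   0.         -154.73112146   -3.88607437]
```

```bash
python3 -m handwheel '{"slide":[[0,0,0],[0,0,0],[0,0,-5],[-6,0,-5],[-12,0,-5],[-15.3,0,-5],[-15.3,0,-5],[-15.3,0,0.4],[-15.3,0,0.4],[-15.3,0,0.4],[-15.3,0,0.4],[-15.3,0,0.4]],"angular":[[0,0,0],[0,0,0],[0,0,0],[0,0,0],[0,0,0],[0,0,0],[0,0,0],[0,0,0],[0,0,0],[0,0,0],[0,0,0],[0,0,0]],"hand":[5,5,5,5,5,5,5,5,5,2,2,2]}'
python3 -c "
from fit import *
print(tgt(B,kn(-1,.2)))
for a in(.1,0,-.03):print(kn(-1,a)-kn(-1,.2))"
```

```text
t: 29.55
tcp_pos: [0.5593, -0.2773, 0.0988]
orientation: [[0.158, 0.855, 0.494], [0.987, -0.136, -0.081], [-0.002, 0.501, -0.865]]
ft_force: [-5.1, 1.1, 3.0]
gripper_width: 0.0257
finger_force: 30.0
([0.07, -0.03, 0.07], [0.07, 0.1, 0.08])
[0.         5.98949488 2.24762744]
[ 0.         12.17345556  3.88607437]
[ 0.         14.05736753  4.25620844]
```

```bash
python3 -m handwheel '{"slide":[[0.35,0,-0.1],[0.7,0,-0.2],[1.05,0,-0.28],[1.35,0,-0.33],[1.55,0,-0.36],[1.6,0,-0.36],[1.6,0,-0.36]],"angular":[[0,0,0],[0,0,0],[0,0,0],[0,0,0],[0,0,0],[0,0,0],[0,0,0]],"hand":[2,2,2,2,2,2,2]}'
python3 -c "
from fit import *
print(tgt(B,kn(-1,0)))"
python3 -m handwheel '{"slide":[[1.6,0,-0.36]],"angular":[[0,0,0]],"hand":[2]}' >/dev/null --help 2>/dev/null | head -1
```

```text
t: 30.42
tcp_pos: [0.5593, -0.2652, 0.1022]
orientation: [[0.161, 0.854, 0.494], [0.987, -0.135, -0.088], [-0.008, 0.502, -0.865]]
ft_force: [-11.2, -8.7, 2.0]
gripper_width: 0.0252
finger_force: 30.0
([0.09, -0.04, 0.07], [0.14, 0.51, 0.09])
```

I left a stray move call at the end of that script, so I'm checking whether it ran.

```bash
python3 -c "
from fit import *
s=r.get_state();print(s['t'],s['ft_force'],s['gripper_width'],tgt(B,kn(-1,0)))"
```

```text
30.425 [-11.22468277  -8.67841487   1.96897872] 0.02517120906400672 ([0.09, -0.04, 0.07], [0.14, 0.51, 0.09])
```

It did not run. Releasing, retreating and inspecting.

```bash
python3 -m handwheel '{"slide":[[0,0,0],[0,0,0],[0,0,-3],[2,0,-7],[6,0,-9],[6,0,-9],[6,0,-9],[6,0,-9]],"angular":[[0,0,0],[0,0,0],[0,0,0],[0,0,0],[0,0,0],[0,0,0],[0,0,0],[0,0,0]],"hand":[5,5,5,5,5,5,5,5]}'
python3 - <<'E'
from fit import *
c=cam('wrist');im=eyes.snapshot('wrist');cv2.imwrite('pics/w12.png',im)
for a in(0,.12):print(a,proj(c,[B[0]+B[1]@knob(s,a) for s in(1,-1)]).round(1).tolist())
for z in(.055,.067):print(z,proj(c,[B[0]+B[1]@np.array([x,y,z]) for x,y in((-.007,.026),(.007,.026),(-.007,-.026),(.007,-.026))]).round(1).tolist())
E
```

```text
t: 31.42
tcp_pos: [0.5256, -0.1951, 0.1777]
orientation: [[0.16, 0.855, 0.494], [0.987, -0.139, -0.079], [0.0, 0.5, -0.866]]
ft_force: [-0.0, 0.1, 0.3]
gripper_width: 0.0503
finger_force: 0.0
0 [[321.4, 127.2], [321.8, 347.2]]
0.12 [[321.4, 114.2], [321.8, 355.3]]
0.055 [[310.7, 199.3], [332.2, 199.3], [311.3, 275.0], [331.8, 274.9]]
0.067 [[310.2, 202.4], [332.8, 202.3], [310.9, 281.1], [332.3, 281.1]]
```

View pics/w12.png

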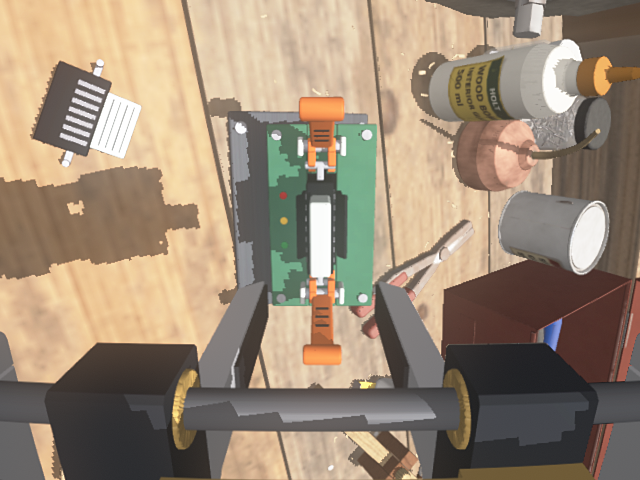

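The levers look slightly short of fully in, with knobs at (321,108) and (322,355). I'll measure once the arm has settled.

```bash
python3 -m handwheel '{"slide":[[0,0,0],[0,0,0],[0,0,0]],"angular":[[0,0,0],[0,0,0],[0,0,0]],"hand":[5,5,5]}'
python3 - <<'E'
from fit import *
c=cam('wrist');im=eyes.snapshot('wrist');cv2.imwrite('pics/w13.png',im)
L=rect('w13',(290,85,350,121));R=rect('w13',(295,345,350,372));rib=rect('w13',(305,185,340,275),(0,0,150),(180,60,255));print(L,R,rib)
o=np.array([L[0],R[0]])
q=least_squares(lambda p:(proj(c,[B[0]+B[1]@knob(1,p[0]),B[0]+B[1]@knob(-1,p[1])])-o).ravel(),[0,0]);print(q.x,q.fun)
q=least_squares(lambda p:(proj(c,[B[0]+B[1]@(knob(1,p[0])+[0,p[1],0]),B[0]+B[1]@(knob(-1,p[0])+[0,p[1],0])])-o).ravel(),[0,0]);print('sym',q.x,q.fun)
print(proj(c,[B[0]+B[1]@np.array([0,0,z]) for z in(.055,.067)]))
E
```

```text
t: 31.85
tcp_pos: [0.5257, -0.1949, 0.1781]
orientation: [[0.16, 0.855, 0.494], [0.987, -0.138, -0.08], [0.0, 0.5, -0.866]]
ft_force: [-0.6, 0.6, -0.4]
gripper_width: 0.05
finger_force: 0.0
(array([320.99999619, 108.99999809]), (43.99999237060547, 21.999996185302734), -0.0) (array([321.5, 354.5]), (19.0, 37.0), 90.0) (array([319.50000191, 235.49999237]), (76.99998474121094, 20.999996185302734), 90.0)
[0.1747268  0.10689509] [-7.65982296e-02  1.93495160e-04 -1.53958144e-01  1.16136250e-04]
sym [0.14409989 0.00179175] [-7.41515515e-02  2.12394256e-04 -1.56282029e-01  1.47082891e-04]
[[321.10089606 238.27721232]
 [321.14503568 242.97366819]]
```

```bash
python3 -c "
from fit import *
print(tgt(B,[0,105,125]),tgt(B,[0,105,81]),tgt(B,[0,86.3,81]))"
```

```text
([11.3, -0.01, 3.62], [0.04, 0.03, -0.07]) ([11.3, -0.01, 8.02], [0.04, 0.03, -0.07]) ([9.43, -0.01, 8.02], [0.04, 0.03, -0.07])
```

```bash
python3 -m handwheel '{"slide":[[6,0,0],[11.3,0,0],[11.3,0,0],[11.3,0,4],[11.3,0,8],[11.3,0,8],[10.7,0,8],[10.2,0,8],[9.7,0,8],[9.3,0,8],[9.1,0,8],[9.1,0,8]],"angular":[[0,0,0],[0,0,0],[0,0,0],[0,0,0],[0,0,0],[0,0,0],[0,0,0],[0,0,0],[0,0,0],[0,0,0],[0,0,0],[0,0,0]],"hand":[0,0,0,0,0,0,0,0,0,0,0,0]}'
python3 -c "
from fit import *
print(tgt(B,[0,86.3,81]))"
```

```text
t: 33.4
tcp_pos: [0.5805, -0.1072, 0.1118]
orientation: [[0.158, 0.853, 0.497], [0.987, -0.14, -0.073], [0.007, 0.502, -0.865]]
ft_force: [1.7, 18.1, 6.0]
gripper_width: 0.0004
finger_force: 9.1
([-0.09, -0.17, 0.26], [0.17, -0.38, -0.18])
```

```bash
python3 -m handwheel '{"slide":[[-0.4,0,0],[-0.4,0,0],[-0.4,0,0]],"angular":[[0,0,0],[0,0,0],[0,0,0]],"hand":[0,0,0]}'
python3 -c "
from fit import *
print(tgt(B,[0,86.3,81]))"
python3 -m handwheel '{"slide":[[1.5,0,0],[1.5,0,-3],[1.5,0,-6],[-5,0,-6],[-10,0,-6],[-10,0,-6],[-10,0,-6],[-10,0,-6]],"angular":[[0,0,0],[0,0,0],[0,0,0],[0,0,0],[0,0,0],[0,0,0],[0,0,0],[0,0,0]],"hand":[0,0,0,0,0,0,0,5]}'
cat > chk.py <<'E'
from fit import *
import sys
c=cam('wrist');im=eyes.snapshot('wrist');cv2.imwrite('pics/'+sys.argv[1]+'.png',im)
w=proj(c,[B[0]+B[1]@knob(s,.07) for s in(1,-1)])
o=[]
h=cv2.cvtColor(im,cv2.COLOR_BGR2HSV);m=cv2.inRange(h,(3,120,60),(20,255,255))
for u,v in w:  # knob = rows where the orange run is wider than the arm
    x0,y0=int(u)-32,int(v)-32;s=m[y0:y0+64,x0:x0+64]>0
    rows=np.where(s.sum(1)>30)[0];o.append([x0+s[rows].nonzero()[1].mean(),y0+(rows[0]+rows[-1])/2]);print(rows+y0)
o=np.array(o)
f=lambda p:(proj(c,[B[0]+B[1]@(knob(1,p[0])+[0,.0018,0]),B[0]+B[1]@(knob(-1,p[1])+[0,.0018,0])])-o).ravel()
q=least_squares(f,[0,0]);print(q.x,q.fun.round(1));print(tgt(B,[0,-105,125]),tgt(B,[0,-105,81]))
E
python3 chk.py w14
```

```text
t: 33.78
tcp_pos: [0.5802, -0.1078, 0.1119]
orientation: [[0.156, 0.853, 0.497], [0.988, -0.141, -0.068], [0.012, 0.502, -0.865]]
ft_force: [5.3, 28.7, 7.7]
gripper_width: 0.0002
finger_force: 14.9
([-0.03, -0.15, 0.28], [0.12, -0.68, -0.24])
t: 34.78
tcp_pos: [0.5335, -0.208, 0.1614]
orientation: [[0.158, 0.855, 0.495], [0.987, -0.136, -0.079], [-0.0, 0.501, -0.865]]
ft_force: [-0.4, -0.1, -1.1]
gripper_width: 0.0073
finger_force: 0.0
[ 90  91  92  93  94  95  96  97  98  99 100 101 102 103 104 105 106 107
 108 109 110 111 112 113 114 115 116]chk.py:9: RuntimeWarning: Mean of empty slice.
  rows=np.where(s.sum(1)>30)[0];o.append([x0+s[rows].nonzero()[1].mean(),y0+(rows[0]+rows[-1])/2]);print(rows+y0)
  ret = ret.dtype.type(ret / rcount)
Traceback (most recent call last):
  File "chk.py", line 9, in <module>
    rows=np.where(s.sum(1)>30)[0];o.append([x0+s[rows].nonzero()[1].mean(),y0+(rows[0]+rows[-1])/2]);print(rows+y0)
                                                                               ~~~~^^^
IndexError: index 0 is out of bounds for axis 0 with size 0
```

```bash
python3 -c "
from fit import *
print(tgt(B,[0,-105,110]),tgt(B,[0,-105,81]),tgt(B,[0,-86.3,81]))"
```

```text
([-8.55, -0.01, 3.16], [0.06, -0.02, 0.05]) ([-8.55, -0.02, 6.06], [0.06, -0.02, 0.05]) ([-6.68, -0.01, 6.06], [0.06, -0.02, 0.05])
```

```bash
python3 -m handwheel '{"slide":[[-5,0,0],[-8.8,0,0],[-8.8,0,0],[-8.8,0,3],[-8.8,0,6],[-8.8,0,6],[-8.2,0,6],[-7.6,0,6],[-7,0,6],[-6.5,0,6],[-6.2,0,6],[-6.2,0,6]],"angular":[[0,0,0],[0,0,0],[0,0,0],[0,0,0],[0,0,0],[0,0,0],[0,0,0],[0,0,0],[0,0,0],[0,0,0],[0,0,0],[0,0,0]],"hand":[0,0,0,0,0,0,0,0,0,0,0,0]}'
python3 -c "
from fit import *
print(tgt(B,[0,-86.3,81]))"
```

```text
t: 36.33
tcp_pos: [0.554, -0.2796, 0.1123]
orientation: [[0.162, 0.852, 0.497], [0.987, -0.135, -0.09], [-0.009, 0.505, -0.863]]
ft_force: [-5.8, -6.8, 2.9]
gripper_width: 0.0006
finger_force: 4.3
([0.1, -0.29, 0.25], [0.35, 0.56, 0.07])
```

```bash
python3 -m handwheel '{"slide":[[0.4,0,0],[0.8,0,0],[0.8,0,0],[0.8,0,0]],"angular":[[0,0,0],[0,0,0],[0,0,0],[0,0,0]],"hand":[0,0,0,0]}'
python3 -c "
from fit import *
print(tgt(B,[0,-86.3,81]))"
```

```text
t: 36.83
tcp_pos: [0.5543, -0.2788, 0.1128]
orientation: [[0.167, 0.852, 0.497], [0.986, -0.133, -0.102], [-0.021, 0.507, -0.862]]
ft_force: [-12.0, -24.3, -2.8]
gripper_width: 0.0006
finger_force: 12.9
([0.02, -0.32, 0.28], [0.47, 1.29, 0.17])
```

Firm stop at 24 N. Retreating to a viewpoint, then measuring again.

```bash
python3 -m handwheel '{"slide":[[-1.5,0,0],[-1.5,0,-4],[-1.5,0,-9],[4,0,-9],[8,0,-9],[8,0,-9],[8,0,-9],[8,0,-9],[8,0,-9]],"angular":[[0,0,0],[0,0,0],[0,0,0],[0,0,0],[0,0,0],[0,0,0],[0,0,0],[0,0,0],[0,0,0]],"hand":[0,5,5,5,5,5,5,5,5]}'
sed -i 's/^    x0,y0=.*/    x0,y0=int(u)-32,int(v)-30;s=m[y0:y0+55,x0:x0+64]>0/' chk.py; python3 chk.py w15
```

```text
t: 37.95
tcp_pos: [0.5228, -0.1821, 0.1869]
orientation: [[0.161, 0.854, 0.494], [0.987, -0.139, -0.08], [0.0, 0.501, -0.866]]
ft_force: [-0.7, -0.1, -0.4]
gripper_width: 0.0502
finger_force: 0.0
[136 137 138 139 140 141 142 143 144 145 146 147 148 149 150 151 152 153
 154 155 156 157]
[346 347 348 349 350 351 352 353 354 355 356 357 358 359 360 361 362 363
 364]
[-0.0130951   0.02834281] [ 0.2 -0.   0.1 -0. ]
([-10.92, 0.02, 4.63], [0.03, 0.06, -0.12]) ([-10.92, 0.02, 9.03], [0.03, 0.06, -0.12])
```

```bash
python3 - <<'E'
import cv2
im=cv2.imread('pics/w15.png')[60:400,200:440];cv2.imwrite('pics/w15c.png',cv2.resize(im,None,fx=1.75,fy=1.75))
E
```

```text
(no output)
```

View pics/w15c.png

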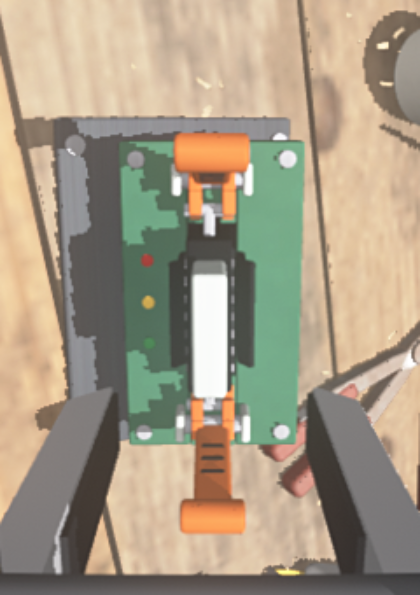

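The crop shows the module home between the collars, with both knobs fully in at about (0, 0.03) rad. The gripper is clear of everything.

```bash
python3 -c "
from plant import job
print(job.job_done())"
```

```text
the job is handed in; nothing more can be done
None
```

The module is moved to dock B and the job is handed in: both of dock B's levers measured within about 0.03 rad of fully inward in the last wrist picture, the module looked home between the collars, and I saw no bystander disturbed; hand-in returned no verdict.

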